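# Open the microcentrifuge after its run

## Task

The spin is over: open the small bench centrifuge so that the samples can be taken out. First switch it off by pressing down the raised half of the black rocker switch, then press the lid release button so that the lid springs ajar, then push the lid up and over with a fingertip until it leans back and stays open by its own weight. Only touch and push: do not grip or fling the lid, and leave the vials and the small box beside the machine where they stand.

Things in the scene. Friction and masses are not known exactly. Their poses are not given: they have to be found in the camera images.
- centrifuge: white bench microcentrifuge, fixed, 200 mm long, 172 wide. Origin: on the cart top under it; x points from its front (controls, towards the robot) to its back (lid hinge), y to its left, z up. Housing from x = -125 to +75 mm. From x = -125 to -66 a flat control deck 85 mm high carries release button and rocker switch; behind it the rotor chamber, 100 mm high, is covered by the lid.
- switch_left (a point): point on the left (+y) half of the black V-shaped rocker switch, 13 mm left of its pivot; moves with it. Rocker 40 mm wide (y), 21 mm in x; pivot along x at (-104, 38, 88) mm in the centrifuge's frame. On at the start: right half in and level, left half standing up at 0.4 rad, its edge 8 mm above the pivot. Push the left half straight down until it lies level, 3 mm above the deck.
- switch (a joint): rocker switch: 0 = on (right half in), 0.4 rad = off (left half in, at its stop); from 0.33 it counts as off. Takes 2 to 3 N and stays where it is left.
- release_top (a point): centre of the top face of the grey lid release button, 40 mm wide (y), 20 mm in x, at (-104, -28, 94) mm in the centrifuge's frame, 9 mm above the deck. Pressed straight down against a spring (1.6 N at the start, 4.3 N fully down), it returns by itself. About 3.5 mm down the latch lets go and a sprung plunger lifts the lid ajar.
- release (a joint): release button travel, m: 0 = up, 0.006 = fully down (stop).
- lid_lip (a point): middle of the lid's lower front edge; moves with the lid, 143 mm before the hinge line and 3 mm below it. Lid: grey frame 166 mm wide, 10 mm thick, with a clear low dome. Its front lip, 120 mm wide, overhangs the deck by 12 mm: free height over the deck 16 mm when shut, 35 mm when ajar. A latch tongue hangs 14 mm below the lid, 20 to 28 mm behind this edge, 28 mm right of the middle.
- lid_hinge (a point): middle of the lid's hinge line, at (65, 0, 104) mm in the centrifuge's frame; the line runs along the machine's y axis.
- lid (a joint): lid angle, rad: 0 = shut and latched, about 0.13 = ajar on the plunger, 1.92 = fully open, leaning back on its stop. The lid weighs about 0.16 kg; below about 1.5 rad it falls back, beyond that it falls open by itself (damped hinge). About 1 N at the lip lifts it.
- vial_0: small glass medicine vial, 24 mm across, 46 mm high, standing free to the left of the machine; origin at its foot. Leave alone.
- vial_2: second glass medicine vial, same size, also to the left; origin at its foot. Leave alone.
- needle_box: small card box, 52 x 78 x 40 mm, lying free to the right of the machine; origin at the middle of its underside. Leave alone.

How it is judged:
On the way, in this order (a step that is already met when the one before it is completed fails the run):
1. the rocker switch is pressed over to off (value of joint switch above 0.33 rad and value of joint lid below 0.04 rad), for 0.1 s.
2. the release button is pressed and the lid springs ajar (value of joint lid between 0.07 and 0.5 rad), for 0.1 s.
3. the lid is flipped past its over-centre point (value of joint lid above 1.6 rad), for 0.1 s.
At the end, for the whole second after the job is handed in: the lid leans back at rest on its open stop (over 1.85 of 1.92 rad), the switch is off (over 0.33 of 0.4 rad) and the release button is up again (within 2 mm); the vials and the box are where they stood (within 15 mm) (value of joint lid above 1.85 rad and velocity of joint lid below 0.1 rad/s and value of joint switch above 0.33 rad and value of joint release below 0.002 m and distance of each of vial_0, vial_2, needle_box from where it was at the start of the episode below 0.015 m); the robot touches nothing.
It fails at once if the lid comes open while the machine is still switched on (value of joint lid above 0.04 rad and value of joint switch below 0.25 rad).
It fails at once if the lid is gripped or forced (more than 30 N between fingers and lid) (contact force between the fingers and lid above 30 N).
It fails at once if the lid is flung open (faster than 5 rad/s) (velocity of joint lid above 5 rad/s).
It fails at once if a bystander is moved by more than 15 mm or lifted (distance of any of vial_0, vial_2, needle_box from where it was at the start of the episode above 0.015 m).
It fails at once if a vial is tipped over (angle between any of vial_0, vial_2's own z axis and vertical above 0.5 rad).
It also fails if it takes over 48 s, if anything falls off the work surface, if the arm or the gripper's body presses on something with over 40 N, if the wrist force passes 120 N, or if a joint passes its speed limit or range.

## Robot

A 7-joint arm with a two-finger parallel gripper is mounted at the origin on a cart in front of the work surface, level with it; the furniture and walls round the work are solid. World frame = base frame: x ahead of the robot, y to its left, z up, the work surface at z = 0. Lengths are in m, angles in rad, forces in N, time in s.
With the tool pointing down it reaches from about 0.4 to 0.85 m from the base axis. Payload 4.5 kg.
Tool frame: the origin (TCP) lies midway between the tips of the shut fingers; the grasp point (between the pads) lies behind it (r.grip_point_offset is the z of the grasp point in the tool frame, in m); z points along the fingers, y is the line along which they close (so a half turn about z gives the same grasp; the last joint's range is limited). The gripper opens to 88 mm and grips with 3 to 60 N. Pads are 18 mm wide; open, the fingers measure 123 mm over their backs; the gripper's body (75 mm by 187 mm) begins 45 mm behind the grasp point.
Start: joints at [1.153, 0.689, -0.195, 1.565, 0.157, 0.902, -0.215], TCP at [0.273, -0.562, 0.239] pointing down, gripper open.
Joint ranges: [-3.01, 3.01], [-0.46, 2.08], [-1.47, 1.51], [0.13, 2.56], [-1, 4.14], [0.04, 2.09], [-2.66, 2.66]. Speed limits (rad/s): [2.57, 2.57, 3.14, 3.14, 3.14, 3.14, 3.14].

## Interface

Orientations are given as a unit quaternion [x, y, z, w].
In Python, from plant import r, optics, workorder gives the robot as it stands.
- The arm moves only by the shell command python3 -m creep 'ROWS' [FORCE]. ROWS is JSON, a list of rows, each an object of numbers: "grip": the gripper command: -1 is shut, 1 is fully open, values between are in proportion; "tx", "ty", "tz": the shift along the tool's x, y, z in cm; "spin": the turn about the tool's z in degrees. In form: [{"grip": .., "tx": .., "ty": .., "tz": .., "spin": ..}, ...]. A call has 1 to 8 rows; each row shifts and turns the commanded pose from where the row before left it, along the tool's axes as they then stand; what a row does not reach is not made up. A row lasts 1/12 s, in which the tool goes at most 41.7 mm and 7.16 degrees, less where a joint would pass 70% of its speed; a pose out of reach is approached as far as the arm can. A call with a gripper value outside its range is refused whole. The fingers move at their own pace and stop on an object; FORCE is the grip in N (left out, the last holds). Time passes only in rows, so rows that do not move let the fingers close. It gives the time, the measured TCP pose, the force, the opening and the grip force at its end, in the units of the state.
- r.get_state(): the state, without advancing time (a new reading comes with each control period).
- optics.snapshot(name): name is "scene" or "side" or "wrist"; returns (picture, depth): 400x640x3 uint8, red, green, blue; 400x640 float32, m along the optical axis (not along the pixel's ray), 0 where there is no reading.
- optics.get_calibration(name): a dict with "fx", "fy", "cx", "cy" (pixels), "D" ([k1, k2, p1, p2, k3] as OpenCV has them; the pictures are not rectified), "extrinsics" (4x4, takes a point from world to camera coordinates). Camera axes: x right, y down, z forward; pixel columns grow to the right and rows downward; lengths in m; the calibration is good to about 2 mm. A picture is of the moment at which its call begins: read the wrist's pose just before it. get_calibration takes no time and is no camera call; for the wrist camera it gives the pose at the moment of the call.
- workorder.finish_job(): hands the job in; it is judged then, once.
The state is a dict: "clock": time; "q": joint angles; "qd": joint speeds; "joint_torque": joint torques, N m; "tool_pos": TCP position; "eef_rot": TCP orientation; "contact_force": force on the tool from outside, world axes, zero at the start; "moment": the same for the moment, N m; "opening": opening from 0.0 (shut) to 1.0 (fully open); "finger_force": force on a finger pad.
Only numpy, scipy, OpenCV 4.12 (cv2) and the standard library are available. Lean on these libraries where they do the work, as an engineer would, in place of code of your own. Each camera call takes 0.05 s, during which the arm holds its last target. There are 200 camera calls.

## Working session

There is one attempt and no reset: what is moved stays moved. The work goes in short steps, Python scripts to look and compute and a shell command to move; the robot and the scene stay as the last step left them, time stands still between calls to the robot, and variables do not carry over. Pictures are saved under pics/ and viewed, at most 10 in all, crops included, and the job is handed in when it is done.

```bash
mkdir -p pics
python3 - <<'E'
from plant import r, optics
import cv2, numpy as np
s=r.get_state(); print(s['clock'],s['tool_pos'],s['eef_rot'],s['opening'],r.grip_point_offset)
for n in ['scene','side']:
    p,d=optics.snapshot(n); cv2.imwrite(f'pics/{n}0.png',p[:,:,::-1]); np.save(f'pics/{n}0.npy',d)
    c=optics.get_calibration(n); E=c['extrinsics']; print(n,c['fx'],-E[:3,:3].T@E[:3,3],E[2,:3],c['D'])
E
```

```text
0.0 [ 0.27258663 -0.56172467  0.23790385] [ 9.74570795e-01  2.24077969e-01 -2.56812932e-04 -8.74134520e-04] 1.0072465380212083 -0.0187
scene 374.8846866000701 [ 0.27749214 -0.48495616  0.61814147] [ 0.37950374  0.67285965 -0.63500929] [-0.05686709  0.          0.          0.          0.        ]
side 457.2587749136851 [0.50160745 0.88223021 0.4220655 ] [ 0.12205849 -0.91607982 -0.38196791] [-0.06292722  0.          0.          0.          0.        ]
```

View pics/scene0.png

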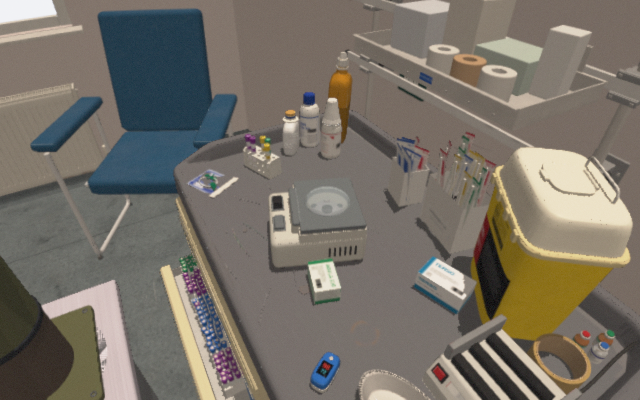

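View pics/side0.png

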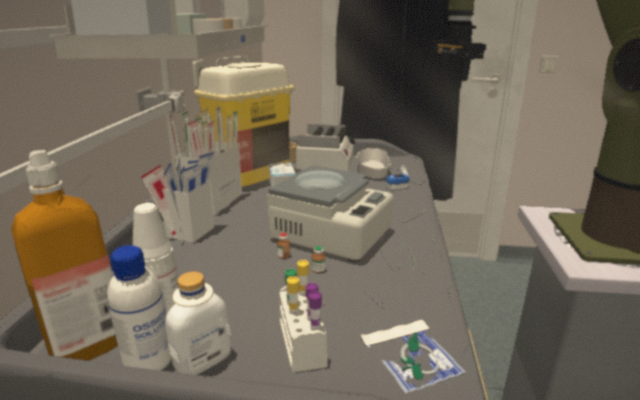

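The scene picture shows the centrifuge at about (315,220), with the black switch near (277,202) and the grey button near (279,222). The needle box is at (324,281). The side picture shows the two vials at about (283,246) and (318,260).

```bash
cat > h.py <<'E'
import numpy as np, cv2
def cloud(d,c):
    v,u=np.nonzero(d>0); K=np.array([[c['fx'],0,c['cx']],[0,c['fy'],c['cy']],[0,0,1]])
    n=cv2.undistortPoints(np.stack([u,v],1).astype(np.float64)[:,None],K,np.array(c['D']))[:,0]
    z=d[v,u].astype(float); P=np.c_[n*z[:,None],z]; E=np.array(c['extrinsics'])
    return (P-E[:3,3])@E[:3,:3], u, v
E
python3 - <<'E'
from plant import r, optics
import numpy as np, cv2
from h import cloud
A=[]
for n,(u0,u1,v0,v1) in dict(scene=(260,375,170,275),side=(262,400,160,262)).items():
    d=np.load(f'pics/{n}0.npy'); c=optics.get_calibration(n); P,u,v=cloud(d,c)
    m=(u>u0)&(u<u1)&(v>v0)&(v<v1); Q=P[m]
    print(n,np.histogram(Q[:,2],np.arange(-.01,.14,.01)))
    Q=Q[(Q[:,2]>.03)&(Q[:,2]<.14)]
    print(cv2.minAreaRect((Q[:,:2]*1000).astype(np.float32)))
    L=Q[(Q[:,2]>.104)&(Q[:,2]<.12)]; print('lid',cv2.minAreaRect((L[:,:2]*1000).astype(np.float32)))
    for uu,vv in dict(scene=[(277,202),(279,222),(277,197)],side=[(378,197),(355,213)])[n]:
        i=np.argmin((u-uu)**2+(v-vv)**2); print((uu,vv),P[i].round(4))
    A.append(Q)
np.save('pics/A.npy',np.vstack(A))
Q=np.vstack(A);print(cv2.minAreaRect((Q[:,:2]*1000).astype(np.float32)))
E
```

```text
scene (array([1108, 2930,  156,  264,  455,  551,  318,  337,  468, 1214,  453,
        478, 2354,  736,    0]), array([-0.01,  0.  ,  0.01,  0.02,  0.03,  0.04,  0.05,  0.06,  0.07,
        0.08,  0.09,  0.1 ,  0.11,  0.12,  0.13,  0.14]))
((566.41650390625, 29.764739990234375), (226.7432403564453, 199.648193359375), 68.45475769042969)
lid ((596.6143188476562, 48.39976501464844), (169.76889038085938, 148.0859832763672), 68.38123321533203)
(277, 202) [0.5179 0.1209 0.0897]
(279, 222) [0.492  0.0532 0.0949]
(277, 197) [0.5236 0.1328 0.0935]
side (array([ 277, 3062,  682, 1033, 1011, 1075,  641,  621,  713, 1401,  558,
        487, 1703,  517,    0]), array([-0.01,  0.  ,  0.01,  0.02,  0.03,  0.04,  0.05,  0.06,  0.07,
        0.08,  0.09,  0.1 ,  0.11,  0.12,  0.13,  0.14]))
((561.1427612304688, -10.009246826171875), (349.71868896484375, 677.8375854492188), 12.286677360534668)
lid ((597.2218017578125, 49.88684844970703), (172.03582763671875, 147.0980682373047), 69.13473510742188)
(378, 197) [0.4888 0.0696 0.0936]
(355, 213) [0.5286 0.1382 0.0884]
((561.1427612304688, -10.009246826171875), (349.71868896484375, 677.8375854492188), 12.286677360534668)
```

```bash
python3 -m creep '[{"grip":-1,"spin":6.75},{"grip":-1,"spin":6.75},{"grip":-1,"spin":6.75},{"grip":-1,"spin":6.75},{"grip":-1,"spin":6.75},{"grip":-1,"spin":6.75},{"grip":-1,"spin":6.7},{"grip":-1}]' 
python3 -m creep '[{"grip":-1,"ty":-2},{"grip":-1,"ty":-3.5},{"grip":-1,"ty":-3.5},{"grip":-1,"ty":-3.5},{"grip":-1,"ty":-3.5},{"grip":-1,"ty":-3.5},{"grip":-1,"ty":-3.5},{"grip":-1,"ty":-3.5}]'
```

```text
$[0]: bad value
$[0]: bad value
```

```bash
python3 -m creep '[{"grip":-1,"tx":0,"ty":0,"tz":0,"spin":6.75},{"grip":-1,"tx":0,"ty":0,"tz":0,"spin":6.75},{"grip":-1,"tx":0,"ty":0,"tz":0,"spin":6.75},{"grip":-1,"tx":0,"ty":0,"tz":0,"spin":6.75},{"grip":-1,"tx":0,"ty":0,"tz":0,"spin":6.75},{"grip":-1,"tx":0,"ty":0,"tz":0,"spin":6.75},{"grip":-1,"tx":0,"ty":0,"tz":0,"spin":6.7}]'
```

```text
clock: 0.68
tool_pos: [0.2728, -0.5619, 0.2383]
eef_rot: [0.982, -0.188, -0.0, -0.0]
contact_force: [-0.6, -0.5, 1.0]
opening: 0.493
finger_force: 0.0
```

```bash
python3 -m creep '[{"grip":-1,"tx":0,"ty":-2,"tz":0,"spin":0},{"grip":-1,"tx":0,"ty":-3.5,"tz":0,"spin":0},{"grip":-1,"tx":0,"ty":-3.5,"tz":0,"spin":0},{"grip":-1,"tx":0,"ty":-3.5,"tz":0,"spin":0},{"grip":-1,"tx":0,"ty":-3.5,"tz":0,"spin":0},{"grip":-1,"tx":0,"ty":-3.5,"tz":0,"spin":0},{"grip":-1,"tx":0,"ty":-3.5,"tz":0,"spin":0},{"grip":-1,"tx":0,"ty":-3.5,"tz":0,"spin":0}]'
python3 -m creep '[{"grip":-1,"tx":0,"ty":-3.5,"tz":0,"spin":0},{"grip":-1,"tx":0,"ty":-3.5,"tz":0,"spin":0},{"grip":-1,"tx":0,"ty":-3.5,"tz":0,"spin":0},{"grip":-1,"tx":0,"ty":-3.5,"tz":0,"spin":0},{"grip":-1,"tx":0,"ty":-3.5,"tz":0,"spin":0},{"grip":-1,"tx":0,"ty":-3.5,"tz":0,"spin":0},{"grip":-1,"tx":0,"ty":-3.5,"tz":0,"spin":0},{"grip":-1,"tx":0,"ty":-3.5,"tz":0,"spin":0}]'
```

```text
clock: 1.35
tool_pos: [0.3693, -0.3136, 0.2385]
eef_rot: [0.983, -0.185, -0.0, -0.0]
contact_force: [1.6, -0.4, -0.0]
opening: 0.009
finger_force: 0.0
clock: 2.02
tool_pos: [0.4711, -0.0528, 0.2386]
eef_rot: [0.983, -0.185, -0.0, 0.0]
contact_force: [0.4, 0.5, 0.8]
opening: 0.003
finger_force: 0.0
```

```bash
python3 -m creep '[{"grip":-1,"tx":-0.5,"ty":-3.5,"tz":0,"spin":0},{"grip":-1,"tx":-0.5,"ty":-3.5,"tz":0,"spin":0},{"grip":-1,"tx":-0.5,"ty":-3,"tz":0,"spin":0},{"grip":-1,"tx":-0.5,"ty":-2,"tz":0,"spin":0},{"grip":-1,"tx":0,"ty":-1,"tz":0,"spin":0},{"grip":-1,"tx":0,"ty":0,"tz":0,"spin":0},{"grip":-1,"tx":0,"ty":0,"tz":0,"spin":0}]'
python3 - <<'E'
from plant import r, optics
import cv2, numpy as np, json
s=r.get_state(); c=optics.get_calibration('wrist')
p,d=optics.snapshot('wrist'); cv2.imwrite('pics/w1.png',p[:,:,::-1]); np.savez('pics/w1.npz',d=d,**{k:np.array(v) for k,v in c.items()})
E=np.array(c['extrinsics']);print(s['tool_pos'],-E[:3,:3].T@E[:3,3],E[2,:3])
E
```

```text
clock: 2.6
tool_pos: [0.4994, 0.0727, 0.2385]
eef_rot: [0.983, -0.185, -0.0, 0.001]
contact_force: [-0.1, -0.6, -0.8]
opening: 0.005
finger_force: 0.0
[0.49941767 0.07271086 0.23851638] [0.56927941 0.04514313 0.3845553 ] [-0.27117711  0.10352111 -0.95694637]
```

View pics/w1.png

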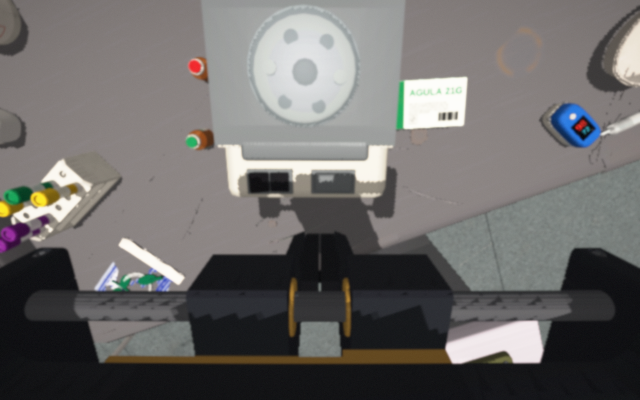

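The wrist view is aligned with the machine. The rocker is at (270,182), spanning columns 247 to 293, and the button at (332,182). The lip edge runs along row ~157, and the fingertips are at (318,240).

Run:
```python
import numpy as np, cv2
from h import cloud
w=np.load('pics/w1.npz'); P,u,v=cloud(w['d'],{k:w[k] for k in w.files if k!='d'})
def box(a,b,c,d_,z0,z1):
    m=(u>a)&(u<b)&(v>c)&(v<d_)&(P[:,2]>z0)&(P[:,2]<z1); return P[m]
for n,b in dict(lid=(195,415,0,160,.1,.13),deck=(215,400,140,205,.082,.1)).items():
    Q=box(*b); print(n,len(Q),cv2.minAreaRect((Q[:,:2]*1000).astype(np.float32)))
for n,p in dict(sw=(270,182),swL=(257,182),swLedge=(248,182),btn=(332,182),lip=(305,158),deckfront=(305,195)).items():
    m=(abs(u-p[0])<3)&(abs(v-p[1])<3); print(n,np.median(P[m],0).round(4))
# model fit: button/switch edges by pixel rows at z=.09
t=np.radians(-21.3);R=np.array([[np.cos(t),np.sin(t)],[-np.sin(t),np.cos(t)]])
o=np.array([.6005,.0478])
for n,p in dict(sw=(270,182),swLedge=(248,182),btn=(332,182),lip=(305,158)).items():
    m=(abs(u-p[0])<3)&(abs(v-p[1])<3); print(n,(R@(np.median(P[m],0)[:2]-o)*1000).round(1))
from plant import r; s=r.get_state(); print('tcp',R@(s['tool_pos'][:2]-o)*1000)
```

```text
lid 29566 ((589.9515991210938, 51.203697204589844), (167.3515625, 130.7472381591797), 68.82405090332031)
deck 5654 ((514.1708374023438, 81.76029205322266), (166.4071807861328, 56.80289077758789), 68.61104583740234)
sw [0.5168 0.12   0.0879]
swL [0.5226 0.1311 0.0925]
swLedge [0.5255 0.1412 0.0874]
btn [0.495  0.0596 0.0941]
lip [0.5301 0.0741 0.1114]
deckfront [0.489  0.0929 0.0814]
sw [-104.2   36.8]
swLedge [-103.8   59.8]
btn [-102.5  -27.4]
lip [-75.1  -1. ]
tcp [-102.98543582  -14.45209234]
```

```bash
python3 -m creep '[{"grip":-1,"tx":-0.1,"ty":-2.5,"tz":1.5,"spin":0},{"grip":-1,"tx":0,"ty":-3,"tz":2.5,"spin":0},{"grip":-1,"tx":0,"ty":-1.95,"tz":3,"spin":0},{"grip":-1,"tx":0,"ty":0,"tz":3,"spin":0},{"grip":-1,"tx":0,"ty":0,"tz":2.5,"spin":0},{"grip":-1,"tx":0,"ty":0,"tz":1,"spin":0},{"grip":-1,"tx":0,"ty":0,"tz":0,"spin":0},{"grip":-1,"tx":0,"ty":0,"tz":0,"spin":0}]'
python3 - <<'E'
from plant import r, optics
import cv2, numpy as np
p,d=optics.snapshot('wrist'); cv2.imwrite('pics/w2.png',p[:,:,::-1])
t=np.radians(-21.3);R=np.array([[np.cos(t),np.sin(t)],[-np.sin(t),np.cos(t)]])
s=r.get_state(); print('tcp',R@(s['tool_pos'][:2]-[.6005,.0478])*1000,s['tool_pos'][2])
E
```

```text
clock: 3.32
tool_pos: [0.5261, 0.1418, 0.1042]
eef_rot: [0.983, -0.186, 0.0, 0.0]
contact_force: [0.1, 0.1, -1.2]
opening: 0.005
finger_force: 0.0
tcp [-103.09862487   61.24663688] 0.10492577170588013
```

View pics/w2.png

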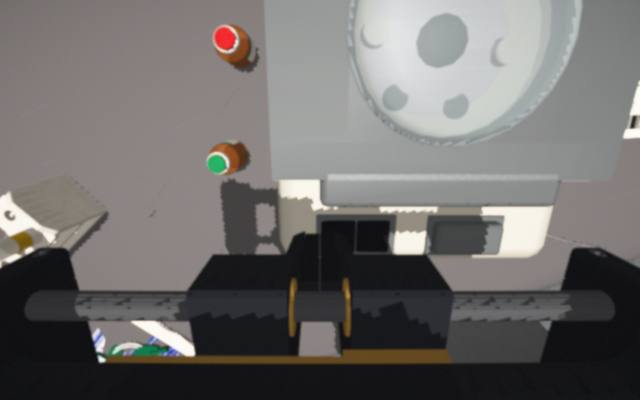

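The fingertip pair, columns 290 to 350, sits over the left half of the rocker with the pivot at about column 356. The vials are clear at (230,40) and (222,158). I'll press now.

```bash
python3 -m creep '[{"grip":-1,"tx":0,"ty":0,"tz":0.8,"spin":0},{"grip":-1,"tx":0,"ty":0,"tz":0.4,"spin":0},{"grip":-1,"tx":0,"ty":0,"tz":0.3,"spin":0},{"grip":-1,"tx":0,"ty":0,"tz":0.2,"spin":0},{"grip":-1,"tx":0,"ty":0,"tz":0,"spin":0},{"grip":-1,"tx":0,"ty":0,"tz":0,"spin":0}]'
```

```text
clock: 3.87
tool_pos: [0.5272, 0.1441, 0.0883]
eef_rot: [0.983, -0.185, 0.002, -0.001]
contact_force: [-1.0, 0.7, 12.2]
opening: 0.006
finger_force: 5.7
```

```bash
python3 -m creep '[{"grip":-1,"tx":0,"ty":0,"tz":0.1,"spin":0},{"grip":-1,"tx":0,"ty":0,"tz":0,"spin":0},{"grip":-1,"tx":0,"ty":0,"tz":-1,"spin":0},{"grip":-1,"tx":0,"ty":0,"tz":-2,"spin":0},{"grip":-1,"tx":0,"ty":3,"tz":-1,"spin":0},{"grip":-1,"tx":0,"ty":3,"tz":0,"spin":0},{"grip":-1,"tx":0,"ty":2.75,"tz":0,"spin":0},{"grip":-1,"tx":0,"ty":0,"tz":0,"spin":0}]'
cat > look.py <<'E'
from plant import r, optics
import cv2, numpy as np, sys
from h import cloud
s=r.get_state(); c=optics.get_calibration('wrist')
p,d=optics.snapshot('wrist'); cv2.imwrite(f'pics/{sys.argv[1]}.png',p[:,:,::-1])
t=np.radians(-21.3);R=np.array([[np.cos(t),np.sin(t)],[-np.sin(t),np.cos(t)]]);o=[.6005,.0478]
print('tcp',(R@(s['tool_pos'][:2]-o)*1000).round(1),s['tool_pos'][2],s['contact_force'])
P,u,v=cloud(d,c); M=(P[:,:2]-o)@R.T*1000
for n,(x,y) in dict(swL=(-104,53),swR=(-104,23),btn=(-104,-28),lidfront=(-70,40),lidmid=(0,75)).items():
    m=(abs(M[:,0]-x)<3)&(abs(M[:,1]-y)<3)&(P[:,2]<.3); print(n,m.sum(),np.median(P[m,2]).round(4) if m.any() else None)
E
python3 look.py w3
```

```text
clock: 4.53
tool_pos: [0.4906, 0.0553, 0.1261]
eef_rot: [0.982, -0.189, -0.002, 0.003]
contact_force: [0.1, -0.5, -0.0]
opening: 0.003
finger_force: 0.0
tcp [-105.1  -32.9] 0.1260978913628035 [ 0.14956364 -0.52432459 -0.04112734]
swL 74 0.0879
swR 69 0.0943
btn 147 0.0948
lidfront 122 0.1117
lidmid 161 0.1113
```

The switch is over: left half 88 mm, right half standing. Next is the button.

```bash
python3 -m creep '[{"grip":-1,"tx":0,"ty":-0.3,"tz":2,"spin":0},{"grip":-1,"tx":0,"ty":0,"tz":1,"spin":0},{"grip":-1,"tx":0,"ty":0,"tz":0.4,"spin":0},{"grip":-1,"tx":0,"ty":0,"tz":0.4,"spin":0},{"grip":-1,"tx":0,"ty":0,"tz":0.2,"spin":0},{"grip":-1,"tx":0,"ty":0,"tz":0,"spin":0},{"grip":-1,"tx":0,"ty":0,"tz":0,"spin":0}]'
python3 look.py w4
```

```text
clock: 5.17
tool_pos: [0.4951, 0.0661, 0.0881]
eef_rot: [0.983, -0.184, 0.0, -0.001]
contact_force: [-4.6, 1.1, 26.0]
opening: 0.003
finger_force: 13.0
tcp [-104.9  -21.2] 0.08810481984799627 [-4.63921415  1.11700636 26.01728267]
swL 451 0.1579
swR 64 0.0942
btn 53 0.1529
lidfront 231 0.1295
lidmid 315 0.1199
```

The lid is ajar. I'll lift off, go below the lip height at mid-lid, and check the space behind.

```bash
python3 -m creep '[{"grip":-1,"tx":-0.4,"ty":0,"tz":-0.4,"spin":0},{"grip":-1,"tx":-0.4,"ty":0,"tz":-0.9,"spin":0},{"grip":-1,"tx":0,"ty":-1,"tz":-0.5,"spin":0},{"grip":-1,"tx":0,"ty":-1,"tz":0,"spin":0},{"grip":-1,"tx":0,"ty":0,"tz":0,"spin":0}]'
python3 look.py w5
python3 - <<'E'
from plant import optics
import numpy as np
from h import cloud
t=np.radians(-21.3);R=np.array([[np.cos(t),np.sin(t)],[-np.sin(t),np.cos(t)]]);o=[.6005,.0478]
for n in ['scene','side']:
    P,u,v=cloud(np.load(f'pics/{n}0.npy'),optics.get_calibration(n)); M=(P[:,:2]-o)@R.T*1000
    m=(M[:,0]>-60)&(M[:,0]<300)&(abs(M[:,1])<180)&(P[:,2]>.14)
    print(n,m.sum()); 
    if m.any(): print(M[m].min(0),M[m].max(0),P[m,2].max())
# lip edge from current wrist view: left to the look output
E
```

```text
clock: 5.63
tool_pos: [0.4962, 0.0899, 0.1039]
eef_rot: [0.983, -0.183, 0.001, -0.001]
contact_force: [-0.1, 0.4, -0.9]
opening: 0.002
finger_force: 0.0
tcp [-112.5    1.4] 0.10389225090529582 [-0.08739786  0.37595867 -0.94518861]
swL 95 0.0878
swR 96 0.0942
btn 97 0.0939
lidfront 197 0.1295
lidmid 228 0.1199
scene 13445
[  98.87576138 -179.97041508] [299.99564584 179.97515887] 0.4897459386961907
side 5855
[  98.58476088 -179.8700047 ] [299.98300309 179.94576713] 0.44399940171296065
```

View pics/w5.png

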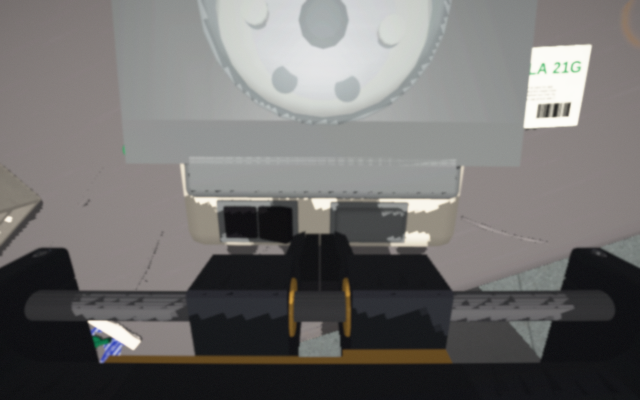

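The lip is ajar: its front edge is at row 195, columns 185 to 460, and the fingers are in front of its middle. Now a quick check of the tall objects behind.

Run:
```python
from plant import optics
import numpy as np
from h import cloud
t=np.radians(-21.3);R=np.array([[np.cos(t),np.sin(t)],[-np.sin(t),np.cos(t)]]);o=[.6005,.0478]
for n in ['scene','side']:
    P,u,v=cloud(np.load(f'pics/{n}0.npy'),optics.get_calibration(n)); M=(P[:,:2]-o)@R.T*1000
    for a,b in [(.14,.2),(.2,.27),(.27,.34),(.34,.5)]:
        print(n,a,[ (y,int(M[m,0].min()) ) for y in range(-160,160,40) if (m:=(M[:,0]>-60)&(M[:,0]<300)&(abs(M[:,1]-y)<20)&(P[:,2]>a)&(P[:,2]<b)).sum()>3])
```

```text
scene 0.14 [(-160, 274), (-120, 287), (-80, 264), (-40, 265), (0, 247), (40, 251), (80, 202), (120, 199)]
scene 0.2 [(-160, 263), (-120, 275), (-80, 269), (-40, 268), (0, 250), (40, 249)]
scene 0.27 [(-160, 278), (-120, 291)]
scene 0.34 [(-160, 223), (-120, 207), (-80, 189), (-40, 176), (0, 160), (40, 142), (80, 128), (120, 113)]
side 0.14 [(-160, 271), (-120, 284), (-80, 264), (-40, 265), (0, 249), (40, 248), (80, 201), (120, 197)]
side 0.2 [(-160, 262), (-120, 276), (-80, 270), (-40, 269), (0, 253), (40, 252)]
side 0.27 [(-160, 275), (-120, 288)]
side 0.34 [(-160, 224), (-120, 208), (-80, 193), (-40, 179), (0, 162), (40, 148), (80, 131), (120, 115)]
```

Run:
```python
from plant import optics,r
import numpy as np
from h import cloud
print(r.get_state()['q'].round(2))
t=np.radians(-21.3);R=np.array([[np.cos(t),np.sin(t)],[-np.sin(t),np.cos(t)]]);o=[.6005,.0478]
for n in ['scene','side']:
    P,u,v=cloud(np.load(f'pics/{n}0.npy'),optics.get_calibration(n)); M=(P[:,:2]-o)@R.T*1000
    for y in (-80,-40,0,40,80):
        m=(M[:,0]>90)&(M[:,0]<220)&(abs(M[:,1]-y)<20)&(P[:,2]>.28)&(P[:,2]<.6)
        print(n,y,m.sum(),P[m,2].min().round(3),P[m,2].max().round(3),M[m,0].min().round())
```

```text
[-0.31  0.76  0.07  2.05 -0.15  0.33 -2.06]
scene -80 497 0.359 0.396 190.0
scene -40 528 0.358 0.412 176.0
scene 0 645 0.359 0.412 161.0
scene 40 632 0.359 0.412 143.0
scene 80 299 0.359 0.412 128.0
side -80 91 0.359 0.393 193.0
side -40 114 0.359 0.41 179.0
side 0 221 0.359 0.411 163.0
side 40 254 0.359 0.41 149.0
side 80 336 0.359 0.408 131.0
```

The shelf overhangs at z of about 0.36, so I'll turn the camera side towards the robot with a half turn before pushing.

```bash
python3 -m creep '[{"grip":-1,"tx":0,"ty":0,"tz":0,"spin":-7},{"grip":-1,"tx":0,"ty":0,"tz":0,"spin":-7},{"grip":-1,"tx":0,"ty":0,"tz":0,"spin":-7},{"grip":-1,"tx":0,"ty":0,"tz":0,"spin":-7},{"grip":-1,"tx":0,"ty":0,"tz":0,"spin":-7},{"grip":-1,"tx":0,"ty":0,"tz":0,"spin":-7},{"grip":-1,"tx":0,"ty":0,"tz":0,"spin":-7},{"grip":-1,"tx":0,"ty":0,"tz":0,"spin":-7}]'
python3 -m creep '[{"grip":-1,"tx":0,"ty":0,"tz":0,"spin":-7},{"grip":-1,"tx":0,"ty":0,"tz":0,"spin":-7},{"grip":-1,"tx":0,"ty":0,"tz":0,"spin":-7},{"grip":-1,"tx":0,"ty":0,"tz":0,"spin":-7},{"grip":-1,"tx":0,"ty":0,"tz":0,"spin":-7},{"grip":-1,"tx":0,"ty":0,"tz":0,"spin":-7},{"grip":-1,"tx":0,"ty":0,"tz":0,"spin":-7},{"grip":-1,"tx":0,"ty":0,"tz":0,"spin":-7}]'
python3 -m creep '[{"grip":-1,"tx":0,"ty":0,"tz":0,"spin":-7},{"grip":-1,"tx":0,"ty":0,"tz":0,"spin":-7},{"grip":-1,"tx":0,"ty":0,"tz":0,"spin":-7},{"grip":-1,"tx":0,"ty":0,"tz":0,"spin":-7},{"grip":-1,"tx":0,"ty":0,"tz":0,"spin":-7},{"grip":-1,"tx":0,"ty":0,"tz":0,"spin":-7},{"grip":-1,"tx":0,"ty":0,"tz":0,"spin":-7},{"grip":-1,"tx":0,"ty":0,"tz":0,"spin":-7}]'
python3 -m creep '[{"grip":-1,"tx":0,"ty":0,"tz":0,"spin":-7},{"grip":-1,"tx":0,"ty":0,"tz":0,"spin":-5},{"grip":-1,"tx":0,"ty":0,"tz":0,"spin":0}]'
cat > st.py <<'E'
from plant import r
import numpy as np
t=np.radians(-21.3);R=np.array([[np.cos(t),np.sin(t)],[-np.sin(t),np.cos(t)]]);o=[.6005,.0478]
s=r.get_state(); f=s['contact_force']
print('machine xyz mm',(R@(s['tool_pos'][:2]-o)*1000).round(1),(s['tool_pos'][2]*1000).round(1),'F',(R@f[:2]).round(1),f[2].round(1),'q7',s['q'][6].round(2))
E
python3 st.py
```

```text
clock: 6.35
tool_pos: [0.4945, 0.0861, 0.1031]
eef_rot: [0.954, 0.301, -0.001, 0.0]
contact_force: [-0.4, -0.3, 0.2]
opening: 0.007
finger_force: 0.0
clock: 7.02
tool_pos: [0.4945, 0.086, 0.1031]
eef_rot: [0.701, 0.713, -0.001, -0.0]
contact_force: [-0.1, -0.3, -0.3]
opening: 0.008
finger_force: 0.0
clock: 7.68
tool_pos: [0.4945, 0.086, 0.103]
eef_rot: [0.284, 0.959, -0.001, -0.001]
contact_force: [0.3, 0.2, -0.7]
opening: 0.003
finger_force: 0.0
clock: 7.93
tool_pos: [0.4944, 0.0859, 0.1029]
eef_rot: [0.184, 0.983, -0.0, -0.001]
contact_force: [0.1, 0.4, 0.2]
opening: 0.004
finger_force: 0.0
machine xyz mm [-112.7   -3.1] 102.9 F [-0.   0.4] 0.2 q7 -0.0
```

```bash
python3 -m creep '[{"grip":-1,"tx":-1,"ty":0,"tz":0,"spin":0},{"grip":-1,"tx":-0.9,"ty":0,"tz":0,"spin":0},{"grip":-1,"tx":-0.3,"ty":0,"tz":0,"spin":0},{"grip":-1,"tx":-0.2,"ty":0,"tz":0,"spin":0},{"grip":-1,"tx":-0.1,"ty":0,"tz":0,"spin":0},{"grip":-1,"tx":0,"ty":0,"tz":0,"spin":0}]'; python3 st.py
```

```text
clock: 8.43
tool_pos: [0.5177, 0.0773, 0.1035]
eef_rot: [0.185, 0.983, -0.0, -0.0]
contact_force: [-0.6, 0.5, 0.0]
opening: 0.0
finger_force: 0.0
machine xyz mm [-87.9  -2.6] 103.5 F [-0.8  0.2] 0.0 q7 0.07
```

```bash
python3 -m creep '[{"grip":-1,"tx":-0.15,"ty":0,"tz":0,"spin":0},{"grip":-1,"tx":-0.15,"ty":0,"tz":0,"spin":0},{"grip":-1,"tx":0,"ty":0,"tz":0,"spin":0}]'; python3 st.py;  python3 -m creep '[{"grip":-1,"tx":-0.1,"ty":0,"tz":0,"spin":0},{"grip":-1,"tx":0,"ty":0,"tz":0,"spin":0}]'; python3 st.py
```

```text
clock: 8.68
tool_pos: [0.5181, 0.0772, 0.1034]
eef_rot: [0.184, 0.983, -0.0, -0.002]
contact_force: [-6.1, 2.5, 0.5]
opening: 0.003
finger_force: 3.1
machine xyz mm [-87.5  -2.5] 103.4 F [-6.6  0.1] 0.5 q7 0.08
clock: 8.85
tool_pos: [0.5181, 0.0772, 0.1033]
eef_rot: [0.184, 0.983, -0.0, -0.003]
contact_force: [-7.6, 2.7, 2.2]
opening: -0.004
finger_force: 4.1
machine xyz mm [-87.4  -2.5] 103.3 F [-8.1 -0.3] 2.2 q7 0.08
```

```bash
python3 -m creep '[{"grip":-1,"tx":0,"ty":0,"tz":-0.2,"spin":0},{"grip":-1,"tx":-0.05,"ty":0,"tz":-0.3,"spin":0},{"grip":-1,"tx":-0.05,"ty":0,"tz":-0.3,"spin":0},{"grip":-1,"tx":-0.05,"ty":0,"tz":-0.3,"spin":0},{"grip":-1,"tx":-0.1,"ty":0,"tz":-0.3,"spin":0},{"grip":-1,"tx":0,"ty":0,"tz":0,"spin":0}]'; python3 st.py; python3 look.py w6|tail -2
python3 - <<'E'
from plant import optics
import cv2
p,d=optics.snapshot('side'); cv2.imwrite('pics/s2.png',cv2.resize(p[100:300,200:480,::-1],(784,560)))
E
```

```text
clock: 9.35
tool_pos: [0.5204, 0.0763, 0.1176]
eef_rot: [0.184, 0.983, -0.0, -0.003]
contact_force: [-7.8, 2.8, 0.2]
opening: 0.005
finger_force: 4.2
machine xyz mm [-84.9  -2.6] 117.6 F [-8.3 -0.3] 0.2 q7 0.11
lidfront 74 0.085
lidmid 0 None
```

View pics/s2.png

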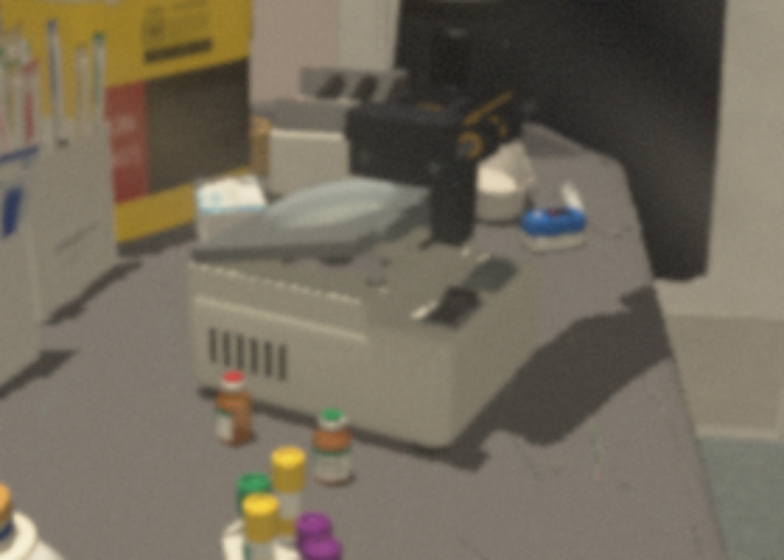

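The side picture shows the lid lifted at about (330,220), riding on the finger at (450,210), with the vials untouched. I'll continue along the arc.

```bash
python3 -m creep '[{"grip":-1,"tx":-0.08,"ty":0,"tz":-0.4,"spin":0},{"grip":-1,"tx":-0.09,"ty":0,"tz":-0.4,"spin":0},{"grip":-1,"tx":-0.1,"ty":0,"tz":-0.4,"spin":0},{"grip":-1,"tx":-0.12,"ty":0,"tz":-0.4,"spin":0},{"grip":-1,"tx":-0.13,"ty":0,"tz":-0.4,"spin":0},{"grip":-1,"tx":-0.15,"ty":0,"tz":-0.4,"spin":0},{"grip":-1,"tx":-0.16,"ty":0,"tz":-0.4,"spin":0},{"grip":-1,"tx":-0.18,"ty":0,"tz":-0.4,"spin":0}]'; python3 st.py
```

```text
clock: 10.12
tool_pos: [0.5309, 0.0722, 0.1497]
eef_rot: [0.184, 0.983, -0.0, -0.002]
contact_force: [-5.8, 1.8, 1.2]
opening: 0.005
finger_force: 2.9
machine xyz mm [-73.7  -2.6] 149.7 F [-6.1 -0.4] 1.2 q7 0.19
```

```bash
python3 -m creep '[{"grip":-1,"tx":-0.25,"ty":0,"tz":-0.5,"spin":0},{"grip":-1,"tx":-0.28,"ty":0,"tz":-0.5,"spin":0},{"grip":-1,"tx":-0.3,"ty":0,"tz":-0.5,"spin":0},{"grip":-1,"tx":-0.34,"ty":0,"tz":-0.5,"spin":0},{"grip":-1,"tx":-0.36,"ty":0,"tz":-0.5,"spin":0},{"grip":-1,"tx":-0.4,"ty":0,"tz":-0.5,"spin":0},{"grip":-1,"tx":-0.43,"ty":0,"tz":-0.5,"spin":0},{"grip":-1,"tx":-0.48,"ty":0,"tz":-0.5,"spin":0}]'; python3 st.py
```

```text
clock: 10.78
tool_pos: [0.5587, 0.0614, 0.1901]
eef_rot: [0.184, 0.983, -0.0, -0.001]
contact_force: [-5.8, 0.6, 3.9]
opening: 0.006
finger_force: 2.3
machine xyz mm [-43.9  -2.6] 190.1 F [-5.6 -1.5] 3.9 q7 0.31
```

```bash
python3 -m creep '[{"grip":-1,"tx":-0.56,"ty":0,"tz":-0.5,"spin":0},{"grip":-1,"tx":-0.5,"ty":0,"tz":-0.4,"spin":0},{"grip":-1,"tx":-0.55,"ty":0,"tz":-0.4,"spin":0},{"grip":-1,"tx":-0.6,"ty":0,"tz":-0.4,"spin":0},{"grip":-1,"tx":-0.66,"ty":0,"tz":-0.4,"spin":0},{"grip":-1,"tx":-0.74,"ty":0,"tz":-0.4,"spin":0},{"grip":-1,"tx":-0.7,"ty":0,"tz":-0.3,"spin":0},{"grip":-1,"tx":-0.75,"ty":0,"tz":-0.3,"spin":0}]'; python3 st.py
```

```text
clock: 11.45
tool_pos: [0.6081, 0.042, 0.2209]
eef_rot: [0.185, 0.983, -0.0, 0.0]
contact_force: [0.2, -0.3, -0.6]
opening: 0.005
finger_force: 0.1
machine xyz mm [ 9.2 -2.6] 220.9 F [ 0.3 -0.2] -0.6 q7 0.44
```

```bash
python3 -m creep '[{"grip":-1,"tx":-0.4,"ty":0,"tz":-0.1,"spin":0},{"grip":-1,"tx":-0.4,"ty":0,"tz":-0.1,"spin":0}]'; python3 st.py
python3 - <<'E'
from plant import optics
import cv2
p,d=optics.snapshot('side'); cv2.imwrite('pics/s3.png',cv2.resize(p[50:290,200:480,::-1],(653,560)))
E
```

```text
clock: 11.62
tool_pos: [0.6153, 0.0393, 0.2228]
eef_rot: [0.185, 0.983, -0.0, 0.0]
contact_force: [0.8, 0.2, -0.2]
opening: 0.008
finger_force: 0.1
machine xyz mm [16.9 -2.6] 222.8 F [0.6 0.4] -0.2 q7 0.46
```

View pics/s3.png

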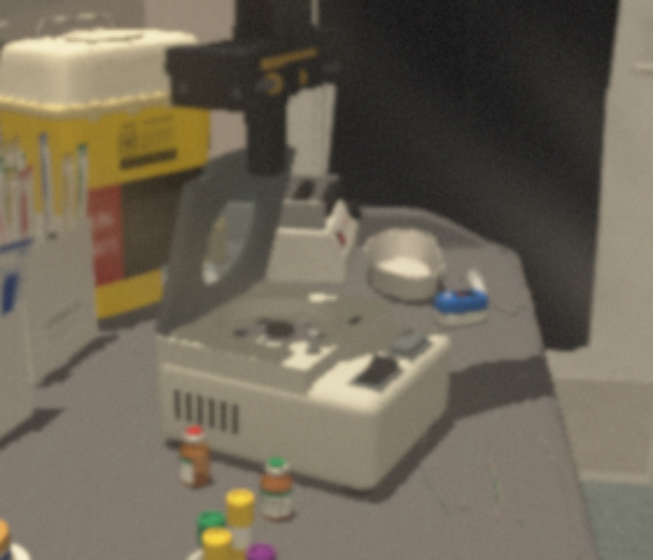

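The lid stands at about 75°, at (230,230), and leans on the finger at (268,150). I'll keep pushing back.

```bash
python3 -m creep '[{"grip":-1,"tx":-0.5,"ty":0,"tz":-0.1,"spin":0},{"grip":-1,"tx":-0.5,"ty":0,"tz":-0.1,"spin":0},{"grip":-1,"tx":-0.5,"ty":0,"tz":0,"spin":0},{"grip":-1,"tx":-0.5,"ty":0,"tz":0,"spin":0},{"grip":-1,"tx":-0.5,"ty":0,"tz":0,"spin":0},{"grip":-1,"tx":-0.5,"ty":0,"tz":0,"spin":0},{"grip":-1,"tx":-0.5,"ty":0,"tz":0,"spin":0},{"grip":-1,"tx":0,"ty":0,"tz":0,"spin":0}]'; python3 st.py
```

```text
clock: 12.33
tool_pos: [0.6483, 0.0262, 0.2245]
eef_rot: [0.186, 0.983, -0.0, 0.0]
contact_force: [0.4, 0.7, -0.3]
opening: 0.004
finger_force: 0.0
machine xyz mm [52.3 -2.7] 224.5 F [0.1 0.8] -0.3 q7 0.52
```

```bash
python3 -m creep '[{"grip":-1,"tx":-0.4,"ty":0,"tz":0,"spin":0},{"grip":-1,"tx":-0.4,"ty":0,"tz":0,"spin":0},{"grip":-1,"tx":-0.4,"ty":0,"tz":0,"spin":0},{"grip":-1,"tx":0,"ty":0,"tz":0,"spin":0},{"grip":-1,"tx":0,"ty":0,"tz":0,"spin":0},{"grip":-1,"tx":0,"ty":0,"tz":0,"spin":0},{"grip":-1,"tx":0,"ty":0,"tz":0,"spin":0}]'; python3 st.py
python3 - <<'E'
from plant import optics
import cv2
p,d=optics.snapshot('side'); cv2.imwrite('pics/s4.png',cv2.resize(p[50:290,200:480,::-1],(653,560)))
E
```

```text
clock: 12.92
tool_pos: [0.6582, 0.0227, 0.2248]
eef_rot: [0.185, 0.983, -0.0, -0.0]
contact_force: [-0.2, -0.1, -0.5]
opening: 0.003
finger_force: 0.0
machine xyz mm [62.9 -2.4] 224.8 F [-0.1 -0.2] -0.5 q7 0.54
```

View pics/s4.png

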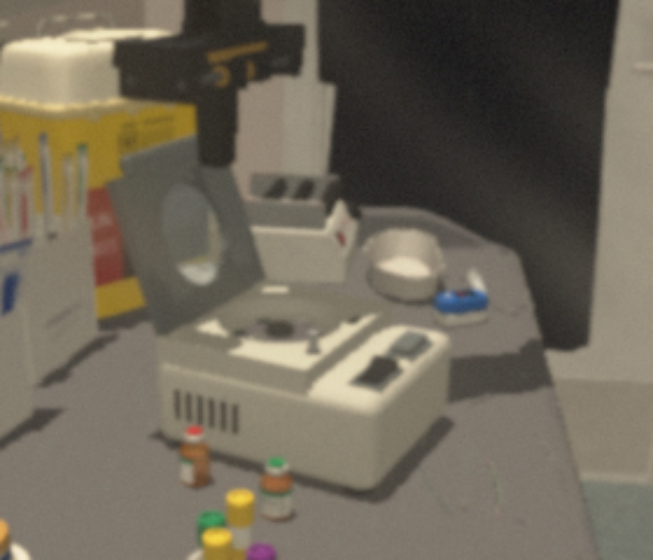

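The lid now leans back past vertical, at (180,240), and is clear of the finger at (215,130). I'll retreat towards the robot, let it settle, and check the lid angle.

```bash
python3 -m creep '[{"grip":-1,"tx":1,"ty":0,"tz":0,"spin":0},{"grip":-1,"tx":2,"ty":0,"tz":0,"spin":0},{"grip":-1,"tx":3,"ty":0,"tz":0,"spin":0},{"grip":-1,"tx":3,"ty":0,"tz":0,"spin":0},{"grip":-1,"tx":3,"ty":0,"tz":0,"spin":0},{"grip":-1,"tx":2,"ty":0,"tz":0,"spin":0},{"grip":-1,"tx":0,"ty":0,"tz":0,"spin":0},{"grip":-1,"tx":0,"ty":0,"tz":0,"spin":0}]'; python3 st.py
python3 - <<'E'
from plant import optics
import numpy as np
from h import cloud
t=np.radians(-21.3);R=np.array([[np.cos(t),np.sin(t)],[-np.sin(t),np.cos(t)]]);o=[.6005,.0478]
def fit(n):
    p,d=optics.snapshot(n); P,u,v=cloud(d,optics.get_calibration(n)); M=(P[:,:2]-o)@R.T*1000; z=P[:,2]*1000
    m=(M[:,0]>50)&(M[:,0]<130)&(abs(M[:,1])>62)&(abs(M[:,1])<80)&(z>125)&(z<225)
    k=np.polyfit(z[m],M[m,0],1); print(n,m.sum(),'lid angle',np.pi/2+np.arctan(k[0]))
    for nm,(x,y) in dict(swL=(-104,53),swR=(-104,23),btn=(-104,-28)).items():
        q=(abs(M[:,0]-x)<3)&(abs(M[:,1]-y)<3)&(z<120); print(nm,q.sum(),np.median(z[q]).round(1) if q.any() else '')
for n in ('scene','side'): fit(n)
E
```

```text
clock: 13.63
tool_pos: [0.5277, 0.0737, 0.2252]
eef_rot: [0.184, 0.983, -0.0, 0.0]
contact_force: [0.3, -0.7, -0.6]
opening: 0.005
finger_force: 0.0
machine xyz mm [-77.2  -2.3] 225.2 F [ 0.5 -0.6] -0.6 q7 0.29
scene 432 lid angle 1.933764244965309
swL 4 87.6
swR 3 95.2
btn 6 94.0
side 585 lid angle 1.9200513163914685
swL 6 88.5
swR 7 95.0
btn 3 94.7
```

The lid is at its stop (1.92 rad), the switch is off and the button is up. I'm handing in.

```bash
python3 -c "
from plant import workorder; print(workorder.finish_job())"
```

```text
the job is handed in; nothing more can be done
None
```

The centrifuge is switched off and its lid measured 1.92 rad, resting on its open stop; the release button is up again, the vials stand where they did in the pictures (the box was not re-checked at the end), and the job was handed in at about 14 s, with no verdict shown.

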